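# Fit the reamer to the citrus press and hold it down

### The arm

A 6-joint arm with a two-finger parallel gripper is mounted at the origin on a cart in front of the work surface, level with it; the furniture and walls round the work are solid. World frame = base frame: x ahead of the robot, y to its left, z up, the work surface at z = 0. Lengths are in mm, angles in rad, forces in N, time in s.
With the tool pointing down it reaches from about 275 to 750 mm from the base axis. Payload 10.2 kg.
Tool frame: the origin (TCP) lies between the finger pads, 19 mm behind the fingertips; this is the grasp point; z points along the fingers, y is the line along which they close (so a half turn about z gives the same grasp; the last joint's range is limited). The gripper opens to 85 mm and grips with 20 to 120 N. Pads are 22 mm wide; open, the fingers measure 114 mm over their backs; the gripper's body (76 mm by 85 mm) begins 54 mm behind the grasp point. The pads swing forward as they close: fully open they stand 13 mm farther back than shut.
Start: joints at [1.041, 0.313, 1.498, -0, 1.331, -0.223], TCP at [158.568, 500.487, 249.994] pointing down, gripper open.
Joint ranges: [-2.94, 2.94], [-0.97, 2.17], [0.19, 2.56], [-1.23, 4.37], [0.02, 3.11], [-2.88, 2.88]. Speed limits (rad/s): [2.39, 2.39, 3.01, 3.14, 3.14, 3.14].

### API

Orientations are given as a unit quaternion [w, x, y, z].
In Python, from rig import sense, capture, finish_job gives the robot as it stands. The module is installed in compiled form; this text tells all that it offers.
- The arm moves only by the tool move_arm, never from a script. Its argument "moves" is a list of rows, each an object with "turn": the turn, a rotation vector about the tool's x, y, z in rad, a list of three; "translation": the shift along the tool's x, y, z in mm, a list of three; "hand": the opening, from 0 (shut) to 1 (fully open). In form: [{"turn": [wx, wy, wz], "translation": [x, y, z], "hand": hand}, ...]. A call has 1 to 10 rows; each row shifts and turns the commanded pose from where the row before left it, along the tool's axes as they then stand; what a row does not reach is not made up. A row lasts 1/12 s, in which the tool goes at most 41.7 mm and 7.16 degrees, less where a joint would pass 70% of its speed; a pose out of reach is approached as far as the arm can. A call with a gripper value outside its range is refused whole. The fingers move at their own pace and stop on an object; "grip_force" is the grip in N (left out, the last holds). Time passes only in rows, so rows that do not move let the fingers close. It gives the time, the measured TCP pose, the force, the opening and the grip force at its end, in the units of the state.
- sense(): the state, without advancing time (a new reading comes with each control period).
- capture(name): name is "scene" or "top"; returns a dict with "image" (420x560x3 uint8, blue, green, red), "z_map" (420x560 float32, mm along the optical axis (not along the pixel's ray), 0 where there is no reading), "vertical_fov" (degrees; the focal length in pixels is half the picture's height over the tangent of half this angle, whatever the lens; pixels are square), "cx", "cy" (the principal point, pixels), "R" (3x3) and "t" (3): a world point X has camera coordinates R X + t. Camera axes: x right, y down, z forward; pixel columns grow to the right and rows downward; lengths in mm; the calibration is good to about 2 mm. A picture is of the moment at which its call begins.
- finish_job(): hands the job in; it is judged then, once.
The state is a dict: "time_s": time; "joints": joint angles; "dq": joint speeds; "tau": joint torques, N m; "eef_pos": TCP position; "ee_rot": TCP orientation; "force": force on the tool from outside, world axes, zero at the start; "wrist_torque": the same for the moment, N m; "grip_width": opening from 0.0 (shut) to 1.0 (fully open); "grip_force": force on a finger pad.
Only numpy, scipy, OpenCV 4.12 (cv2) and the standard library are available. Lean on these libraries where they do the work, as an engineer would, in place of code of your own. Each camera call takes 0.05 s, during which the arm holds its last target. There are 200 camera calls.

### The job

Get the citrus press running: first slide the grey dust cover on its base all the way along its rails to the stop, so that the drive socket is uncovered. Then take the yellow reamer from its wooden stand, turn it until its cross-shaped splines mesh with the slots of the orange drive plate, slide it fully home, and press it down against the spring as far as it goes. Finish while still gripping the reamer and pressing it down - do not let go - and leave the glass, the tin and the mug standing where they are.

Things in the scene. Friction and masses are not known exactly. Their poses are not given: they have to be found in the camera images.
- juicer: White citrus press base, 120 x 216 x 60 mm (its x, y, z), fixed. Origin at the centre of its underside, z up. Flat deck 60 mm above the worktop; vertical drive axis at x = 0, y = -52 mm. Two grey rails 5 mm high run along y at x = +-36 mm, with end stops 8 mm high.
- cover (a joint): How far the grey dust cover (84 x 66 mm plate, its top 12 mm above the deck) has been slid along the base's +y: 0 = centred over the drive socket, 0.092 m = at the stop, socket fully free. It stays where it is left; friction about 1.5 N.
- cover_grip (a point): Point in the red upright tab on the dust cover, where to grip or push it. Tab: 36 mm along the base's x, 12 mm thick along the base's y (sliding direction), 26 mm tall. The point is on its mid-axis, 33 mm above the deck, 21 mm above the cover plate, 5 mm below the tab's top. Axes as the base's.
- drive_top (a point): Centre of the top face of the orange square drive plate (40 x 40 mm), 6 mm above the deck while not pressed. Its x and y run along the two crossed slots, parallel to the plate's sides. Each slot is 7.5 mm wide, 27.6 mm long, 30 mm deep. The plate starts at any angle and turns about z only against 0.15 N m of friction; four-fold symmetric.
- press (a joint): How far the drive plate is pressed down: 0 = up, 0.006 m = bottom. A spring pushes it up with 4 N at 0, rising to 10 N at 0.006 m; it counts as running above 0.004 m.
- reamer: Yellow loose reamer, green ribs, 93 mm long, about 90 g, upright in the stand. Origin on its axis at the stem's lower end, z up. Stem z 0-24 mm: cross of two bars along x and y, each 24 mm long, 6 mm thick, V-shaped 3 mm lead-in below. Round collar 39 mm wide from z = 24 mm rests on the stand. Square hub 34 x 34 mm at z 38-66 mm, flats square to x and y; blunt cone above.
- reamer_grip (a point): Centre of the reamer's square hub, where to grip it across two flats (34 mm): 54 mm above the tip of the stem, 30 mm above the collar's underside. Axes as the reamer's.
- reamer_collar (a point): Centre of the underside of the reamer's collar; it meets drive_top when the reamer is fully home.
- stand: Wooden stand, 96 x 96 mm foot, 76 x 76 mm block, 38 mm high, fixed to the worktop, with a plain round hole 31 mm wide and 29 mm deep in its top, in which the reamer's stem hangs. Origin at the centre of its underside.
- glass: Drinking glass, 80 mm across, 91 mm high, loose; leave it alone. Origin at the centre of its underside.
- tin: Red food tin at the front left of the worktop, 57 mm across, 72 mm high, loose; leave it alone. Origin at the centre of its underside.
- mug: Small patterned mug at the front right of the worktop, 58 x 84 mm with its handle, 49 mm high, loose; leave it alone. Origin at the centre of its underside.
There are look-alikes about, which are no part of the job. What is shaped like the reamer but blue or purple is not meant.

How it is judged:
By the outcome, as a careful person would: the job done as asked, in the order asked, and still so for the second after the job is handed in, while the arm keeps its last pose, push and grip.
It also fails if it takes over 51 s, if anything falls off the work surface, if the arm or the gripper's body presses on something with over 40 N, if the wrist force passes 120 N, or if a joint passes its speed limit or range.

## Working session

There is one attempt and no reset: what is moved stays moved. The work goes in short steps, Python scripts to look and compute and a tool call to move; the robot and the scene stay as the last step left them, time stands still between calls to the robot, and variables do not carry over. Pictures are saved under pics/ and viewed, at most 10 in all, crops included, and the job is handed in when it is done.

Besides the shell and the picture viewer there is one more tool, called after ">>>" in YAML: its name, and indented under it one key for each argument. move_arm: Moves the arm, as the interface text tells. Its arguments: {"type":"object","properties":{"moves":{"type":"array","items":{"type":"object","properties":{"turn":{"type":"array","items":{"type":"number"}},"translation":{"type":"array","items":{"type":"number"}},"hand":{"type":"number"}}}},"grip_force":{"type":"number"}},"required":["moves"]}

```bash
mkdir -p pics
cat > h.py <<'E'
import numpy as np, cv2
from rig import sense, capture, finish_job
def cloud(c):
    im=c["image"];h,w=im.shape[:2];f=h/2/np.tan(np.radians(c["vertical_fov"])/2)
    v,u=np.mgrid[:h,:w];z=c["z_map"]
    P=np.stack([(u-c["cx"])/f*z,(v-c["cy"])/f*z,z],-1)
    return (P-np.array(c["t"]))@np.array(c["R"])
def ray(c,u,v,z):
    f=210/np.tan(np.radians(c["vertical_fov"])/2);R=np.array(c["R"])
    d=R.T@np.array([(u-c["cx"])/f,(v-c["cy"])/f,1]);o=-R.T@np.array(c["t"])
    return o+d*(z-o[2])/d[2]
E
python3 - <<'E'
from h import *
import pickle
for n in("scene","top"):
    c=capture(n);cv2.imwrite(f"pics/{n}0.png",c["image"]);pickle.dump(c,open(n+"0.pkl","wb"))
    print(n,c["vertical_fov"],-np.array(c["R"]).T@np.array(c["t"]),np.array(c["R"])[2])
print(sense())
E
```

```text
scene 57.633794192988354 [ -79.74811504 1000.12898067  820.34971908] [ 0.4624532  -0.70321759 -0.54002042]
top 46.116424751665576 [-455.8692434  -511.35911355 1584.16515726] [ 0.54029692  0.27776457 -0.79430856]
{'time_s': 0.1, 'joints': array([ 1.04056216e+00,  3.13395823e-01,  1.49832260e+00, -1.91914358e-05,
        1.33100742e+00, -2.23413375e-01]), 'dq': array([ 6.57057771e-04,  5.94971266e-04, -3.49886384e-03, -3.79462750e-04,
       -2.23769221e-03,  4.91145232e-05]), 'tau': array([ 3.90181391e-03, -4.12902439e+01, -2.60142589e+01, -1.23791856e-04,
        3.04055437e-03, -1.45155354e-05]), 'eef_pos': array([158.48569235, 500.29999409, 249.50588036]), 'ee_rot': array([-1.99824031e-04,  1.52807074e-01,  9.88255876e-01, -5.30272641e-04]), 'force': array([-0.68529031, -0.2030104 ,  0.42177342]), 'wrist_torque': array([ 0.0398011 , -0.0006825 , -0.00037498]), 'grip_force': 0.0, 'grip_width': 1.000348230833528}
```

View pics/scene0.png

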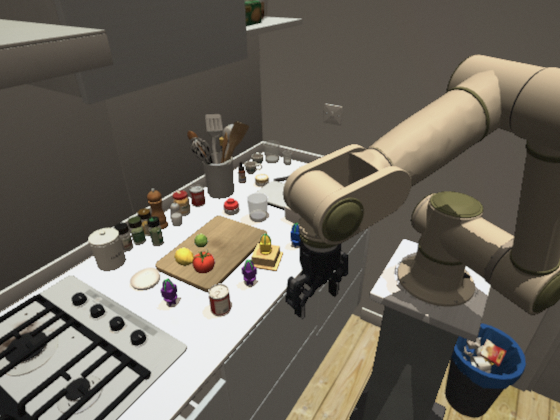

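View pics/top0.png

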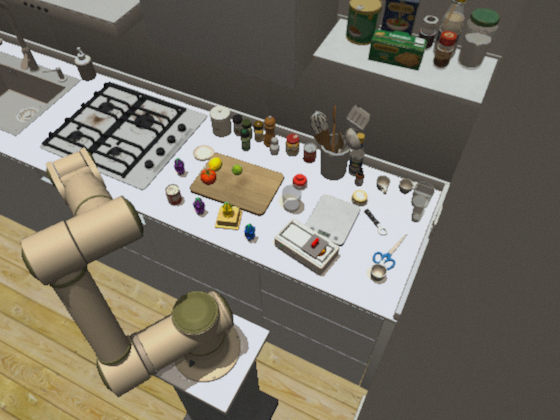

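The top view shows the juicer at (306,245) with the red tab near (315,243). Candidates for the reamer are yellow on a wooden stand at (229,212), blue at (250,231), and purple at (199,206) and (180,166). The yellow one on the stand fits the description. I'll confirm it in a crop and measure.

Run:
```python
from h import *
import pickle
c=pickle.load(open("top0.pkl","rb"))
im=c["image"]
a=cv2.resize(im[190:280,190:350],None,fx=5,fy=5,interpolation=cv2.INTER_CUBIC)
cv2.imwrite("pics/crop1.png",a)
P=cloud(c)
Z=P[...,2]
hsv=cv2.cvtColor(im,cv2.COLOR_BGR2HSV)
# juicer deck
sub=np.zeros(Z.shape,bool);sub[215:275,270:345]=1
for lo,hi in((50,64),(64,69),(69,76),(80,105)):
    m=sub&(Z>lo)&(Z<hi);p=P[m]
    if len(p)>3:
        r=cv2.minAreaRect(p[:,:2].astype(np.float32));print(lo,hi,m.sum(),np.median(p[:,2]),r,cv2.boxPoints(r).round(1).tolist())
red=sub&((hsv[...,0]<8)|(hsv[...,0]>172))&(hsv[...,1]>150)&(hsv[...,2]>80)
n,l,s,ce=cv2.connectedComponentsWithStats(red.astype(np.uint8))
for i in range(1,n):
    p=P[l==i];print("red",s[i],ce[i],p.mean(0),p.min(0),p.max(0))
sub[:]=0;sub[195:235,205:255]=1
for lo,hi in((5,20),(34,42),(44,54),(60,80),(80,120)):
    m=sub&(Z>lo)&(Z<hi);p=P[m]
    if len(p)>3:
        r=cv2.minAreaRect(p[:,:2].astype(np.float32));print("st",lo,hi,m.sum(),np.median(p[:,2]),r)
print("table z",np.median(Z[200:225,330:345]))
```

```text
50 64 879 60.16986916005563 ((499.65032958984375, -138.91653442382812), (220.58197021484375, 123.60055541992188), 78.33084869384766) [[416.79998779296875, -234.39999389648438], [537.9000244140625, -259.3999938964844], [582.5, -43.400001525878906], [461.3999938964844, -18.399999618530273]]
64 69 356 66.05686540377077 ((496.5000915527344, -140.11941528320312), (215.11463928222656, 115.8401107788086), 77.27867126464844) [[416.29998779296875, -232.3000030517578], [529.2999877929688, -257.79998779296875], [576.7000122070312, -48.0], [463.70001220703125, -22.399999618530273]]
69 76 260 72.25126920587917 ((497.6738586425781, -138.70948791503906), (199.47886657714844, 107.0577163696289), 72.84227752685547) [[417.1000061035156, -218.1999969482422], [519.4000244140625, -249.8000030517578], [578.2000122070312, -59.20000076293945], [476.0, -27.600000381469727]]
80 105 57 93.45675460899989 ((479.5899353027344, -171.79977416992188), (57.191383361816406, 64.03772735595703), 77.85213470458984) [[442.29998779296875, -193.0], [504.8999938964844, -206.5], [516.9000244140625, -150.60000610351562], [454.
[... 212 characters left out ...]
5.93580612]
st 5 20 536 9.606469518880907 ((513.5066528320312, 209.2650146484375), (194.35520935058594, 203.66371154785156), 27.65902328491211)
st 34 42 145 38.459197408157436 ((503.5179443359375, 185.55111694335938), (103.72308349609375, 238.01162719726562), 3.490722417831421)
st 44 54 62 47.07440925894599 ((460.4586181640625, 147.38201904296875), (158.65377807617188, 90.2754135131836), 55.437828063964844)
st 60 80 80 68.52681683618545 ((472.13134765625, 130.32223510742188), (155.9277801513672, 45.4037971496582), 70.00643920898438)
st 80 120 104 89.69995524001433 ((476.41668701171875, 138.7005157470703), (159.33482360839844, 34.425933837890625), 74.64421844482422)
table z 21.579079556965976
```

View pics/crop1.png

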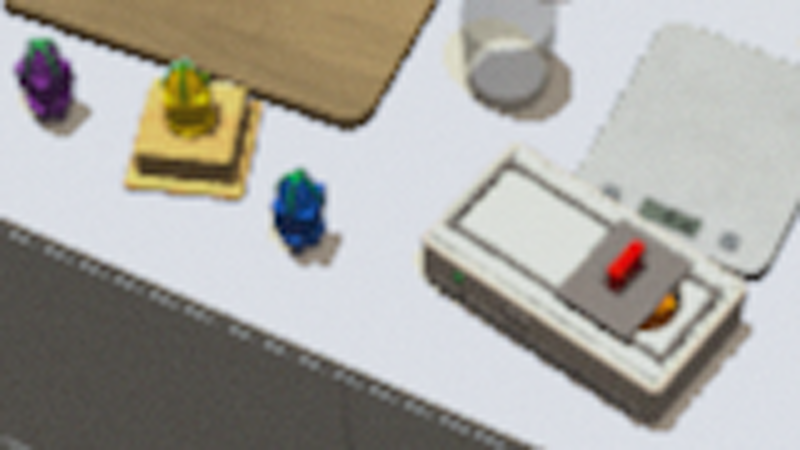

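The crop confirms the yellow reamer with green ribs, at crop (187,95) or image (227,209), standing in the wooden stand. The cover with its red tab (crop 625,265) hides most of the orange drive (crop 658,310). Now a finer measurement.

Run:
```python
from h import *
import pickle
C={n:pickle.load(open(n+"0.pkl","rb")) for n in("top","scene")}
c=C["top"];P=cloud(c);im=c["image"];hsv=cv2.cvtColor(im,cv2.COLOR_BGR2HSV)
o=np.array([499.6,-138.9])
sub=np.zeros(P.shape[:2],bool);sub[215:275,270:345]=1
red=sub&((hsv[...,0]<8)|(hsv[...,0]>172))&(hsv[...,1]>150)&(hsv[...,2]>80)&(P[...,2]>75)
for ang in(77.5,78.5):
    a=np.radians(ang);ey=np.array([np.cos(a),np.sin(a)]);ex=np.array([ey[1],-ey[0]])
    q=(P[red][:,:2]-o)@np.c_[ex,ey];print("tab local",q.min(0),q.max(0),q.mean(0))
    deck=sub&(abs(P[...,2]-60)<1.2);q=(P[deck][:,:2]-o)@np.c_[ex,ey];print("deck pct",np.percentile(q,[0,1,3,97,99,100],axis=0).round(1).tolist())
    cov=sub&(abs(P[...,2]-72)<1)&(hsv[...,1]<60);q=(P[cov][:,:2]-o)@np.c_[ex,ey];print("cover pct",np.percentile(q,[1,5,95,99],axis=0).round(1).tolist())
L=[]
for n,box in(("top",(195,235,210,245)),("scene",(225,270,245,290))):
    c=C[n];P=cloud(c);hsv=cv2.cvtColor(c["image"],cv2.COLOR_BGR2HSV)
    m=np.zeros(P.shape[:2],bool);m[box[0]:box[1],box[2]:box[3]]=1
    d=np.hypot(P[...,0]-480,P[...,1]-140)
    m&=(P[...,2]>45)&(P[...,2]<112)&(hsv[...,1]>120)&(d<80)
    v,u=np.nonzero(m);p=P[m];print(n,m.sum(),u.mean(),v.mean(),p.min(0),p.max(0),p.mean(0))
    t=p[:,2]>85;print(" top part",p[t].mean(0),t.sum())
    h=(p[:,2]>52)&(p[:,2]<80);print(" hub rect",cv2.minAreaRect(p[h][:,:2].astype(np.float32)))
    print(p[h][:,:2].round(0).tolist()[::3])
    X=ray(c,u.mean(),v.mean(),75);cc=-np.array(c["R"]).T@np.array(c["t"])
    L.append((cc[:2],X[:2]-cc[:2]))
s=np.linalg.solve(np.c_[L[0][1],-L[1][1]],L[1][0]-L[0][0]);print("axis",L[0][0]+s[0]*L[0][1])
c=C["top"];P=cloud(c);g=np.zeros(P.shape[:2],bool);g[190:212,280:302]=1;p=P[g&(P[...,2]>30)&(P[...,2]<100)]
print("glass",np.percentile(p,[5,50,95],axis=0))
```

```text
tab local [-19.19520969 -41.96025811] [ 12.82252508 -29.51298579] [ -2.74418466 -36.78341179]
deck pct [[-61.6, -107.2], [-60.8, -104.9], [-59.1, -102.7], [56.0, 105.6], [57.7, 108.6], [60.2, 108.9]]
cover pct [[-41.5, -97.9], [-38.2, -96.3], [40.1, 92.3], [48.0, 97.2]]
tab local [-19.88924798 -41.93687607] [ 12.22565371 -29.64423669] [ -3.38572576 -36.72991687]
deck pct [[-61.0, -107.0], [-60.4, -105.1], [-59.4, -103.2], [56.4, 106.2], [58.6, 108.5], [59.2, 109.4]]
cover pct [[-41.6, -97.7], [-38.6, -96.2], [39.3, 92.1], [47.8, 97.2]]
top 127 228.3228346456693 210.0 [465.40938937 154.68584283  45.12020588] [534.38074478 212.70207764 108.86255526] [491.07705472 191.19751053  73.86494731]
 top part [492.69834442 195.82247832  95.53117648] 41
 hub rect ((498.43475341796875, 198.54713439941406), (38.86469650268555, 32.07887649536133), 20.091718673706055)
[[520.0, 196.0], [507.0, 184.0], [505.0, 184.0], [482.0, 201.0], [485.0, 184.0], [506.0, 185.0], [478.0, 198.0], [488.0, 192.0], [494.0, 182.0], [484.0, 199.0], [487.0, 187.0], [484.0, 195.0]]
scene 136 265.5 242.97794117647058 [475.94487699 191.1684247   45.036769  ] [508.08264456 218.03642647 108.03088654] [489.49370837 209.12076072  78.28405141]
 top part [492.98947573 207.77572306  94.3675688 ] 51
 hub rect ((484.65509033203125, 208.13543701171875), (29.500022888183594, 16.7737979888916), 59.86287307739258)
[[482.0, 200.0], [487.0, 205.0], [497.0, 218.0], [488.0, 214.0], [479.0, 211.0], [498.0, 216.0], [488.0, 214.0], [480.0, 209.0], [494.0, 218.0], [485.0, 213.0], [479.0, 206.0], [495.0, 216.0], [485.0, 213.0], [477.0, 208.0], [492.0, 215.0], [484.0, 210.0], [495.0, 217.0], [484.0, 210.0], [480.0, 210.0]]
axis [498.43290422 196.71397283]
glass [[ 6.29868034e+02 -3.10156260e+01  3.44534414e+01]
 [ 6.53573386e+02  1.69921953e-01  5.85257810e+01]
 [ 7.04276427e+02  3.98997505e+01  9.13655150e+01]]
```

>>> move_arm:
  moves:
    - {"translation": [-26, -27, 0], "turn": [0, 0, 0], "hand": 0.6}
    - {"translation": [-26, -27, 0], "turn": [0, 0, 0], "hand": 0.6}
    - {"translation": [-26, -27, 0], "turn": [0, 0, 0], "hand": 0.6}
    - {"translation": [-26, -27, 0], "turn": [0, 0, 0], "hand": 0.6}
    - {"translation": [-26, -27, 0], "turn": [0, 0, 0], "hand": 0.6}
    - {"translation": [-26, -27, 0], "turn": [0, 0, 0], "hand": 0.6}
    - {"translation": [-26, -27, 0], "turn": [0, 0, 0], "hand": 0.6}
    - {"translation": [-26, -27, 0], "turn": [0, 0, 0], "hand": 0.6}
    - {"translation": [-26, -27, 0], "turn": [0, 0, 0], "hand": 0.6}
    - {"translation": [-26, -27, 0], "turn": [0, 0, 0], "hand": 0.6}
  grip_force: 40

```text
time_s: 0.93
eef_pos: [325.0, 162.8, 250.0]
ee_rot: [0.0, 0.153, 0.988, 0.0]
force: [1.5, 1.0, 0.5]
grip_width: 0.598
grip_force: 0.0
```

>>> move_arm:
  moves:
    - {"translation": [-26, -27, 10], "turn": [0, 0, 0], "hand": 0.6}
    - {"translation": [-26, -27, 10], "turn": [0, 0, 0], "hand": 0.6}
    - {"translation": [-26, -27, 10], "turn": [0, 0, 0], "hand": 0.6}
    - {"translation": [-26, -27, 10], "turn": [0, 0, 0], "hand": 0.6}
    - {"translation": [-26, -27, 10], "turn": [0, 0, 0], "hand": 0.6}
    - {"translation": [-26, -27, 10], "turn": [0, 0, 0], "hand": 0.6}
    - {"translation": [-26, -27, 10], "turn": [0, 0, 0], "hand": 0.6}
    - {"translation": [-26, -27, 10], "turn": [0, 0, 0], "hand": 0.6}
    - {"translation": [-26, -27, 10], "turn": [0, 0, 0], "hand": 0.6}
    - {"translation": [-26, -29, 10], "turn": [0, 0, -0.098], "hand": 0.6}

```text
time_s: 1.77
eef_pos: [491.0, -174.9, 149.1]
ee_rot: [-0.0, 0.104, 0.995, 0.0]
force: [-0.7, 0.2, 1.7]
grip_width: 0.6
grip_force: 0.0
```

>>> move_arm:
  moves:
    - {"translation": [0, 1, 18], "turn": [0, 0, 0], "hand": 0.6}
    - {"translation": [0, 0, 17], "turn": [0, 0, 0], "hand": 0.6}
    - {"translation": [0, 0, 17], "turn": [0, 0, 0], "hand": 0.6}
    - {"translation": [0, 0, 0], "turn": [0, 0, 0], "hand": 0.0}
    - {"translation": [0, 0, 0], "turn": [0, 0, 0], "hand": 0.0}
    - {"translation": [0, 0, 0], "turn": [0, 0, 0], "hand": 0.0}
    - {"translation": [0, 0, 0], "turn": [0, 0, 0], "hand": 0.0}
    - {"translation": [0, 0, 0], "turn": [0, 0, 0], "hand": 0.0}

```text
time_s: 2.43
eef_pos: [491.3, -172.4, 99.1]
ee_rot: [0.001, 0.104, 0.995, -0.0]
force: [-1.0, 0.3, 4.8]
grip_width: 0.124
grip_force: 42.2
```

>>> move_arm:
  moves:
    - {"translation": [0, 6, 0], "turn": [0, 0, 0], "hand": 0.0}
    - {"translation": [0, 9, 0], "turn": [0, 0, 0], "hand": 0.0}
    - {"translation": [0, 9, 0], "turn": [0, 0, 0], "hand": 0.0}
    - {"translation": [0, 9, 0], "turn": [0, 0, 0], "hand": 0.0}
    - {"translation": [0, 9, 0], "turn": [0, 0, 0], "hand": 0.0}
    - {"translation": [0, 9, 0], "turn": [0, 0, 0], "hand": 0.0}
    - {"translation": [0, 8, 0], "turn": [0, 0, 0], "hand": 0.0}
    - {"translation": [0, 6, 0], "turn": [0, 0, 0], "hand": 0.0}
    - {"translation": [0, 4, 0], "turn": [0, 0, 0], "hand": 0.0}
    - {"translation": [0, 2, 0], "turn": [0, 0, 0], "hand": 0.0}

```text
time_s: 3.27
eef_pos: [506.0, -102.4, 99.1]
ee_rot: [0.001, 0.104, 0.995, -0.001]
force: [-2.0, -1.7, 7.4]
grip_width: 0.128
grip_force: 42.6
```

>>> move_arm:
  moves:
    - {"translation": [0, 2, 0], "turn": [0, 0, 0], "hand": 0.0}
    - {"translation": [0, 2, 0], "turn": [0, 0, 0], "hand": 0.0}

```text
time_s: 3.43
eef_pos: [506.8, -98.8, 99.2]
ee_rot: [0.001, 0.104, 0.995, -0.001]
force: [-3.8, -1.8, 6.4]
grip_width: 0.13
grip_force: 42.6
```

>>> move_arm:
  moves:
    - {"translation": [0, 2, 0], "turn": [0, 0, 0], "hand": 0.0}
    - {"translation": [0, 2, 0], "turn": [0, 0, 0], "hand": 0.0}

```text
time_s: 3.6
eef_pos: [507.3, -96.6, 99.2]
ee_rot: [0.001, 0.103, 0.995, -0.002]
force: [-8.6, -21.6, 5.0]
grip_width: 0.131
grip_force: 42.5
```

>>> move_arm:
  moves:
    - {"translation": [0, -2, 0], "turn": [0, 0, 0], "hand": 0.6}
    - {"translation": [0, 0, 0], "turn": [0, 0, 0], "hand": 0.6}
    - {"translation": [0, 0, -25], "turn": [0, 0, 0], "hand": 0.7}
    - {"translation": [0, 0, -30], "turn": [0, 0, 0], "hand": 1.0}
    - {"translation": [0, 20, -30], "turn": [0, 0, 0], "hand": 1.0}
    - {"translation": [9, 36, -15], "turn": [0, 0, 0], "hand": 1.0}
    - {"translation": [10, 36, 0], "turn": [0, 0, 0], "hand": 1.0}
    - {"translation": [10, 36, 0], "turn": [0, 0, 0], "hand": 1.0}
    - {"translation": [10, 36, 0], "turn": [0, 0, 0], "hand": 1.0}

```text
time_s: 4.35
eef_pos: [502.2, 73.6, 198.5]
ee_rot: [0.0, 0.104, 0.995, 0.0]
force: [0.6, -1.2, 0.1]
grip_width: 0.999
grip_force: 0.0
```

Run:
```python
from h import *
import pickle
c=capture("top");pickle.dump(c,open("top1.pkl","wb"));s=capture("scene");pickle.dump(s,open("scene1.pkl","wb"))
im=c["image"]
cv2.imwrite("pics/crop2.png",np.vstack([cv2.resize(im[215:275,270:350],None,fx=8,fy=8,interpolation=cv2.INTER_CUBIC)[:300],]) if 0 else cv2.resize(im[220:275,270:350],None,fx=8,fy=8,interpolation=cv2.INTER_CUBIC))
P=cloud(c);hsv=cv2.cvtColor(im,cv2.COLOR_BGR2HSV)
sub=np.zeros(P.shape[:2],bool);sub[225:275,290:345]=1
o=sub&(hsv[...,0]>8)&(hsv[...,0]<28)&(hsv[...,1]>120)&(hsv[...,2]>60)
v,u=np.nonzero(o);print(o.sum(),u.mean(),v.mean(),P[o].mean(0),ray(c,u.mean(),v.mean(),66))
q=np.array([ray(c,a,b,66)[:2] for a,b in zip(u,v)],np.float32);print(cv2.minAreaRect(q))
print(q.round(0).tolist())
d=sense();print(d["joints"],d["eef_pos"])
b=np.zeros(P.shape[:2],bool);b[215:245,235:265]=1;b&=(hsv[...,0]>95)&(hsv[...,0]<130)&(hsv[...,1]>120)
p=P[b&(P[...,2]>3)];print("blue",np.percentile(p,[5,50,95],axis=0))
```

```text
145 317.48275862068965 249.0 [ 479.90896799 -189.56947524   72.3243531 ] [ 483.75185432 -188.18031754   66.        ]
((483.9496765136719, -188.06600952148438), (52.1524658203125, 47.63136291503906), 26.17342758178711)
[[505.0, -173.0], [507.0, -176.0], [509.0, -179.0], [510.0, -183.0], [512.0, -186.0], [514.0, -189.0], [497.0, -165.0], [498.0, -168.0], [500.0, -171.0], [501.0, -174.0], [503.0, -178.0], [505.0, -181.0], [506.0, -184.0], [508.0, -188.0], [510.0, -191.0], [491.0, -163.0], [493.0, -166.0], [494.0, -170.0], [496.0, -173.0], [497.0, -176.0], [499.0, -180.0], [501.0, -183.0], [502.0, -186.0], [504.0, -189.0], [505.0, -193.0], [507.0, -196.0], [485.0, -162.0], [487.0, -165.0], [488.0, -168.0], [490.0, -171.0], [492.0, -175.0], [493.0, -178.0], [495.0, -181.0], [497.0, -185.0], [498.0, -188.0], [500.0, -191.0], [501.0, -194.0], [503.0, -198.0], [505.0, -201.0], [481.0, -163.0], [483.0, -167.0], [484.0, -170.0], [486.0, -173.0], [488.0, -177.0], [489.0, -180.0], [491.0, -183.0], [493.0, -186.0], [494.0, -190.0], [496.0, -193.0], [497.0, -196.0], [499.0, -200.0], [501.0, -203.0
[... 1155 characters left out ...]
0], [462.0, -184.0], [464.0, -187.0], [466.0, -190.0], [467.0, -194.0], [469.0, -197.0], [470.0, -200.0], [472.0, -203.0], [474.0, -207.0], [475.0, -210.0], [477.0, -213.0], [457.0, -182.0], [458.0, -186.0], [460.0, -189.0], [462.0, -192.0], [463.0, -195.0], [465.0, -199.0], [466.0, -202.0], [468.0, -205.0], [470.0, -208.0], [471.0, -212.0], [458.0, -194.0], [459.0, -197.0], [461.0, -200.0], [462.0, -204.0], [464.0, -207.0]]
[-8.11331836e-02  3.21667870e-01  1.62675513e+00  1.39882668e-03
  1.19306724e+00 -1.44902461e+00] [501.72113377  76.19669054 198.27225212]
blue [[435.48539338  60.03562006  26.0590028 ]
 [441.90621113  72.92089962  61.78667934]
 [452.91272572  88.51171433  83.09723742]]
```

View pics/crop2.png

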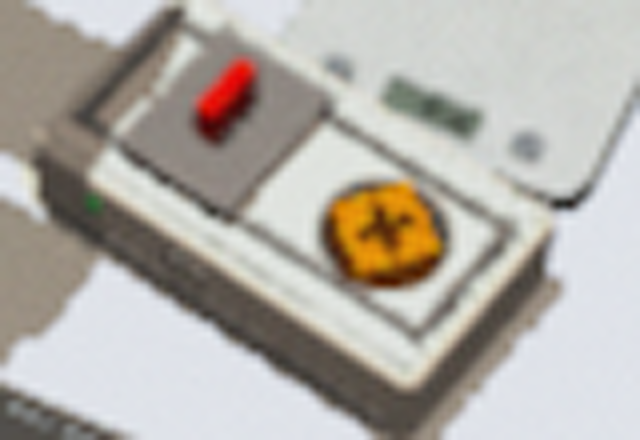

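The crop shows the cover moved to the left with the tab at (225,95). The orange plate is fully uncovered at (388,232), with its cross slot dark. I'll check the cover travel, plate centre and angle from colour.

Run:
```python
from h import *
import pickle
c=pickle.load(open("top1.pkl","rb"));im=c["image"];hsv=cv2.cvtColor(im,cv2.COLOR_BGR2HSV);P=cloud(c)
a=np.radians(78);ey=np.array([np.cos(a),np.sin(a)]);ex=np.array([ey[1],-ey[0]]);o=np.array([498.1,-138.6])
sub=np.zeros(P.shape[:2],bool);sub[215:275,270:345]=1
red=sub&((hsv[...,0]<8)|(hsv[...,0]>172))&(hsv[...,1]>150)&(hsv[...,2]>80)&(P[...,2]>75)
q=(P[red][:,:2]-o)@np.c_[ex,ey];print("tab",q.min(0),q.max(0))
# rectified enlarged view of plane z=66 around drive, axes base x right, y up ; 0.25mm/px
def rect(z,x0,y0,w,h,s,name):
    f=210/np.tan(np.radians(c["vertical_fov"])/2);K=np.array([[f,0,c["cx"]],[0,f,c["cy"]],[0,0,1]])
    # px(i,j)-> world
    W=np.array([[ex[0]/s,-ey[0]/s,o[0]+ex[0]*x0+ey[0]*(y0+h)],[ex[1]/s,-ey[1]/s,o[1]+ex[1]*x0+ey[1]*(y0+h)],[0,0,z],[0,0,1]])
    H=K@np.c_[np.array(c["R"]),np.array(c["t"])]@W
    r=cv2.warpPerspective(im,H,(int(w*s),int(h*s)),flags=cv2.INTER_CUBIC|cv2.WARP_INVERSE_MAP);cv2.imwrite(name,r);return r
r=rect(66,-35,-87,70,70,8,"pics/rect.png")
h=cv2.cvtColor(r,cv2.COLOR_BGR2HSV);m=((h[...,0]>10)&(h[...,0]<28)&(h[...,1]>120)&(h[...,2]>150)).astype(np.uint8)
k=max(cv2.findContours(m,0,1)[0],key=cv2.contourArea);R=cv2.minAreaRect(k)
print("plate local",R[0][0]/8-35,-87+70-R[0][1]/8,np.array(R[1])/8,R[2])
mm=cv2.moments(cv2.convexHull(k));print("hull c",mm["m10"]/mm["m00"]/8-35,-17-mm["m01"]/mm["m00"]/8)
g=h[...,2].copy();d=np.zeros_like(m);cv2.drawContours(d,[k],-1,1,-1);d=cv2.erode(d,np.ones((33,33)))
dark=((g<130)&(d>0)).astype(np.uint8);y,x=np.nonzero(dark);print("slot c",x.mean()/8-35,-17-y.mean()/8,len(x))
# fourfold slot angle
cx,cy=x.mean(),y.mean();t=np.arctan2(-(y-cy),x-cx);w=np.hypot(x-cx,y-cy)
print("slot ang rel base",np.degrees(np.angle((w**2*np.exp(4j*t)).sum()))/4)
rect(72,-60,-17,120,130,4,"pics/rect2.png")
```

```text
tab [-18.71231341  33.21211235] [16.92447284 47.40108103]
plate local 0.8201332092285156 -49.034000396728516 [43.64194489 43.55393982] 32.347442626953125
hull c 0.5125062387574317 -48.9176465723791
slot c 0.31580854147131276 -49.350172619555025 11731
slot ang rel base -32.931304220557614
```

View pics/rect.png

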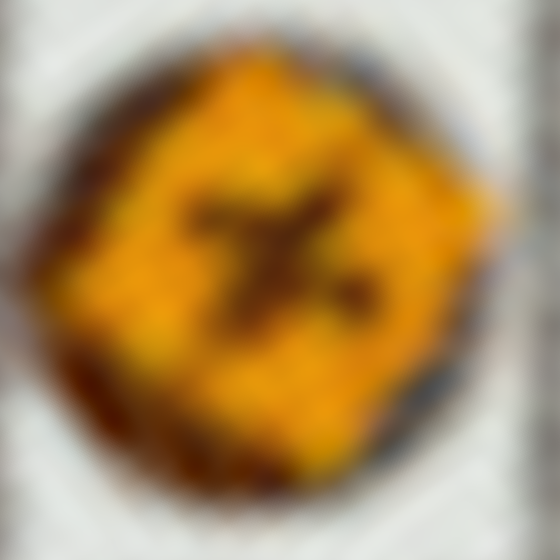

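View pics/rect2.png

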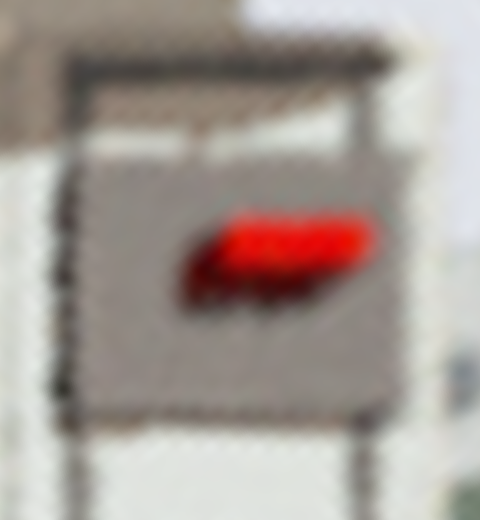

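The plate is square and its slots are at about -33° relative to the base (rect centre 275,260). Cover centre to drive is about 91 mm, and the push met a 21 N stop. I backed off 2 mm while opening, so I'll re-grip briefly and push again to be sure it sits at the stop.

>>> move_arm:
  moves:
    - {"translation": [-8, -34, 0], "turn": [0, 0, 0], "hand": 0.6}
    - {"translation": [-8, -34, 0], "turn": [0, 0, 0], "hand": 0.6}
    - {"translation": [-8, -34, 0], "turn": [0, 0, 0], "hand": 0.6}
    - {"translation": [-8, -34, 10], "turn": [0, 0, 0], "hand": 0.6}
    - {"translation": [-9, -34, 14], "turn": [0, 0, 0], "hand": 0.6}
    - {"translation": [0, 0, 26], "turn": [0, 0, 0], "hand": 0.6}
    - {"translation": [0, 0, 26], "turn": [0, 0, 0], "hand": 0.6}
    - {"translation": [0, 0, 21], "turn": [0, 0, 0], "hand": 0.3}
    - {"translation": [0, 0, 0], "turn": [0, 0, 0], "hand": 0.0}
    - {"translation": [0, 0, 0], "turn": [0, 0, 0], "hand": 0.0}

```text
time_s: 5.28
eef_pos: [507.2, -103.1, 100.9]
ee_rot: [-0.001, 0.104, 0.995, 0.0]
force: [0.2, 1.6, 0.8]
grip_width: 0.183
grip_force: 0.6
```

>>> move_arm:
  moves:
    - {"translation": [0, 0, 0], "turn": [0, 0, 0], "hand": 0.0}
    - {"translation": [0, 1, 0], "turn": [0, 0, 0], "hand": 0.0}
    - {"translation": [0, 1, 0], "turn": [0, 0, 0], "hand": 0.0}

```text
time_s: 5.53
eef_pos: [507.9, -101.3, 101.6]
ee_rot: [0.0, 0.104, 0.995, -0.0]
force: [-1.4, -1.5, -5.6]
grip_width: 0.13
grip_force: 42.5
```

>>> move_arm:
  moves:
    - {"translation": [0, 2, 0], "turn": [0, 0, 0], "hand": 0.0}
    - {"translation": [0, 2, 0], "turn": [0, 0, 0], "hand": 0.0}
    - {"translation": [0, 1.5, 0], "turn": [0, 0, 0], "hand": 0.0}
    - {"translation": [0, 1, 0], "turn": [0, 0, 0], "hand": 0.0}

```text
time_s: 5.87
eef_pos: [508.9, -96.9, 101.6]
ee_rot: [-0.0, 0.104, 0.995, -0.003]
force: [-10.0, -19.8, -3.3]
grip_width: 0.129
grip_force: 42.9
```

>>> move_arm:
  moves:
    - {"translation": [0, 0, 0], "turn": [0, 0, 0], "hand": 0.5}
    - {"translation": [0, 0, 0], "turn": [0, 0, 0], "hand": 0.5}
    - {"translation": [0, 0, -20], "turn": [0, 0, 0], "hand": 0.5}
    - {"translation": [0, 0, -30], "turn": [0, 0, 0], "hand": 1.0}
    - {"translation": [9, 26, -25], "turn": [0, 0, 0], "hand": 1.0}
    - {"translation": [9, 36, 0], "turn": [0, 0, 0], "hand": 1.0}
    - {"translation": [9, 36, 0], "turn": [0, 0, 0], "hand": 1.0}
    - {"translation": [9, 36, 0], "turn": [0, 0, 0], "hand": 1.0}
    - {"translation": [9, 36, 0], "turn": [0, 0, 0], "hand": 1.0}
    - {"translation": [9, 36, 0], "turn": [0, 0, 0], "hand": 1.0}

```text
time_s: 6.7
eef_pos: [499.2, 120.1, 177.0]
ee_rot: [0.001, 0.104, 0.995, 0.0]
force: [1.3, -0.2, 0.2]
grip_width: 1.001
grip_force: 0.0
```

Run:
```python
from h import *
import pickle
c=capture("scene");im=c["image"];pickle.dump(c,open("scene2.pkl","wb"))
t=capture("top");pickle.dump(t,open("top2.pkl","wb"))
a=cv2.resize(im[220:280,235:295],(400,400),interpolation=cv2.INTER_CUBIC);b=cv2.resize(t["image"][190:235,205:250],(400,400),interpolation=cv2.INTER_CUBIC)
cv2.imwrite("pics/crop3.png",np.hstack([a,b]))
# cover check
hsv=cv2.cvtColor(t["image"],cv2.COLOR_BGR2HSV);P=cloud(t)
A=np.radians(78);ey=np.array([np.cos(A),np.sin(A)]);ex=np.array([ey[1],-ey[0]]);o=np.array([498.1,-138.6])
sub=np.zeros(P.shape[:2],bool);sub[215:275,270:345]=1
red=sub&((hsv[...,0]<8)|(hsv[...,0]>172))&(hsv[...,1]>150)&(hsv[...,2]>80)&(P[...,2]>75)
q=(P[red][:,:2]-o)@np.c_[ex,ey];print("tab",q.min(0),q.max(0))
print(sense()["eef_pos"],sense()["force"])
```

```text
tab [-15.69824946  34.55469055] [15.2008865  48.85068955]
[498.79804041 122.50977326 176.86821792] [0.37721373 0.15284799 0.61207049]
```

View pics/crop3.png

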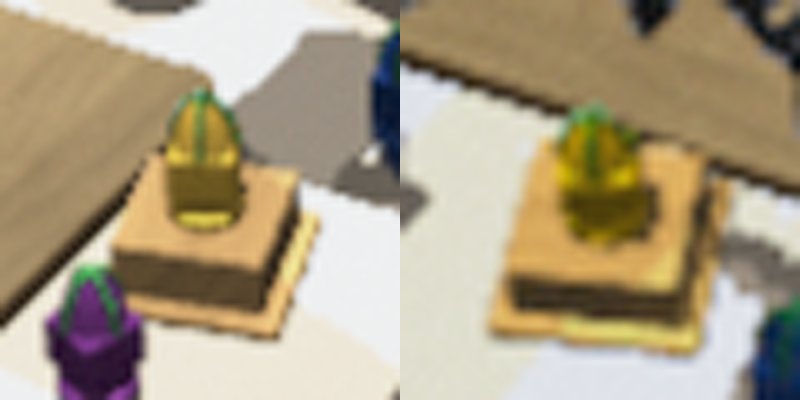

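Left half (scene crop): the hub shows mainly one face to the camera, bottom edge (168,185)–(240,205), giving a yaw near 32°. Right half (top crop): the same reamer stands on its collar at (603,222). Approaching it now.

>>> move_arm:
  moves:
    - {"translation": [5, 24, 0], "turn": [0, 0, 0], "hand": 1}
    - {"translation": [5, 24, 0], "turn": [0, 0, 0], "hand": 1}
    - {"translation": [6, 24, 0], "turn": [0, 0, 0], "hand": 1}
    - {"translation": [0, 0, 0], "turn": [0, 0, 0.115], "hand": 1}
    - {"translation": [0, 0, 0], "turn": [0, 0, 0.115], "hand": 1}
    - {"translation": [0, 0, 0], "turn": [0, 0, 0.115], "hand": 1}
    - {"translation": [0, 0, 0], "turn": [0, 0, 0.115], "hand": 1}
    - {"translation": [0, 0, 0], "turn": [0, 0, 0.115], "hand": 1}
    - {"translation": [0, 0, 0], "turn": [0, 0, 0.115], "hand": 1}
    - {"translation": [0, 0, 0], "turn": [0, 0, 0.113], "hand": 1}

```text
time_s: 7.63
eef_pos: [498.9, 191.5, 176.7]
ee_rot: [0.001, 0.487, 0.873, 0.001]
force: [-0.7, -0.2, 0.1]
grip_width: 0.998
grip_force: 0.0
```

>>> move_arm:
  moves:
    - {"translation": [0, 0, 20], "turn": [0, 0, 0], "hand": 1}
    - {"translation": [0, 0, 20], "turn": [0, 0, 0], "hand": 1}

```text
time_s: 7.8
eef_pos: [499.5, 191.6, 137.0]
ee_rot: [0.002, 0.485, 0.875, 0.002]
force: [0.6, 0.4, -0.4]
grip_width: 0.998
grip_force: 0.0
```

>>> move_arm:
  moves:
    - {"translation": [4.9, 1.8, 10], "turn": [0, 0, 0], "hand": 1}
    - {"translation": [0, 0, 20], "turn": [0, 0, 0], "hand": 1}
    - {"translation": [0, 0, 20], "turn": [0, 0, 0], "hand": 1}
    - {"translation": [0, 0, 19], "turn": [0, 0, 0], "hand": 1}
    - {"translation": [0, 0, 0], "turn": [0, 0, 0], "hand": 0.3}
    - {"translation": [0, 0, 0], "turn": [0, 0, 0], "hand": 0.0}
    - {"translation": [0, 0, 0], "turn": [0, 0, 0], "hand": 0.0}
    - {"translation": [0, 0, 0], "turn": [0, 0, 0], "hand": 0.0}
    - {"translation": [0, 0, 0], "turn": [0, 0, 0], "hand": 0.0}
    - {"translation": [0, 0, 0], "turn": [0, 0, 0], "hand": 0.0}
  grip_force: 50

```text
time_s: 8.63
eef_pos: [498.2, 196.9, 68.7]
ee_rot: [0.001, 0.485, 0.875, 0.001]
force: [-1.1, -0.6, 4.8]
grip_width: 0.397
grip_force: 48.2
```

>>> move_arm:
  moves:
    - {"translation": [0, 0, -15], "turn": [0, 0, 0], "hand": 0}
    - {"translation": [0, 0, -25], "turn": [0, 0, 0], "hand": 0}
    - {"translation": [0, 0, -25], "turn": [0, 0, 0], "hand": 0}
    - {"translation": [0, 0, -25], "turn": [0, 0, 0], "hand": 0}
    - {"translation": [0, 0, -22], "turn": [0, 0, 0], "hand": 0}
    - {"translation": [-15, -10, 0], "turn": [0, 0, 0], "hand": 0}
    - {"translation": [-25, -16, 0], "turn": [0, 0, 0], "hand": 0}
    - {"translation": [-27, -18, 0], "turn": [0, 0, 0], "hand": 0}
    - {"translation": [-27, -18, 0], "turn": [0, 0, 0], "hand": 0}
    - {"translation": [-27, -18, 0], "turn": [0, 0, 0], "hand": 0}
  grip_force: 80

```text
time_s: 9.47
eef_pos: [493.5, 50.4, 179.9]
ee_rot: [0.001, 0.484, 0.875, 0.0]
force: [0.3, 0.3, -0.1]
grip_width: 0.392
grip_force: 77.8
```

>>> move_arm:
  moves:
    - {"translation": [-27, -18, 0], "turn": [0, 0, 0], "hand": 0}
    - {"translation": [-27, -18, 0], "turn": [0, 0, 0], "hand": 0}
    - {"translation": [-27, -18, 0], "turn": [0, 0, 0], "hand": 0}
    - {"translation": [-27, -18, 0], "turn": [0, 0, 0], "hand": 0}
    - {"translation": [-27, -18, 0], "turn": [0, 0, 0], "hand": 0}
    - {"translation": [-27, -18, 0], "turn": [0, 0, 0], "hand": 0}
    - {"translation": [-25, -14, 0], "turn": [0, 0, 0], "hand": 0}
    - {"translation": [-13, -9, 0], "turn": [0, 0, -0.12], "hand": 0}
    - {"translation": [0, 0, 0], "turn": [0, 0, -0.12], "hand": 0}
    - {"translation": [0, 0, 0], "turn": [0, 0, 0], "hand": 0}

```text
time_s: 10.3
eef_pos: [488.6, -188.3, 179.6]
ee_rot: [0.0, 0.375, 0.927, -0.0]
force: [0.6, 0.6, -1.2]
grip_width: 0.389
grip_force: 77.8
```

Run:
```python
from h import *
import pickle
s=sense();p0=s["eef_pos"];print(p0,s["ee_rot"],s["grip_width"])
L=[]
for n in("top","scene"):
    c=capture(n);pickle.dump(c,open(n+"3.pkl","wb"));im=c["image"];hsv=cv2.cvtColor(im,cv2.COLOR_BGR2HSV)
    R=np.array(c["R"]);t=np.array(c["t"]);f=210/np.tan(np.radians(c["vertical_fov"])/2)
    pr=lambda X:(lambda q:(f*q[0]/q[2]+c["cx"],f*q[1]/q[2]+c["cy"]))(R@X+t)
    a=pr(p0-[0,0,10]);b=pr(p0-[0,0,54]);print(n,"TCP-10px",a,"tip px",b)
    cv2.imwrite(f"pics/h_{n}.png",im)
    u0,v0=int((a[0]+b[0])/2),int((a[1]+b[1])/2);x0,y0=u0-35,v0-30
    print("crop origin",x0,y0);L.append(cv2.resize(im[y0:y0+70,x0:x0+70],(400,400),interpolation=cv2.INTER_CUBIC))
cv2.imwrite("pics/crop4.png",np.hstack(L))
```

```text
[ 488.57319259 -188.28697367  179.60614012] [ 4.40864850e-04  3.75181465e-01  9.26951276e-01 -7.88018526e-05] 0.3894385817346622
top TCP-10px (np.float64(319.6809376415642), np.float64(231.77200975051716)) tip px (np.float64(318.9655790518239), np.float64(238.85657686517024))
crop origin 284 205
scene TCP-10px (np.float64(324.1873358219056), np.float64(169.89201891792968)) tip px (np.float64(323.57754518039485), np.float64(180.16100499665131))
crop origin 288 145
```

View pics/crop4.png

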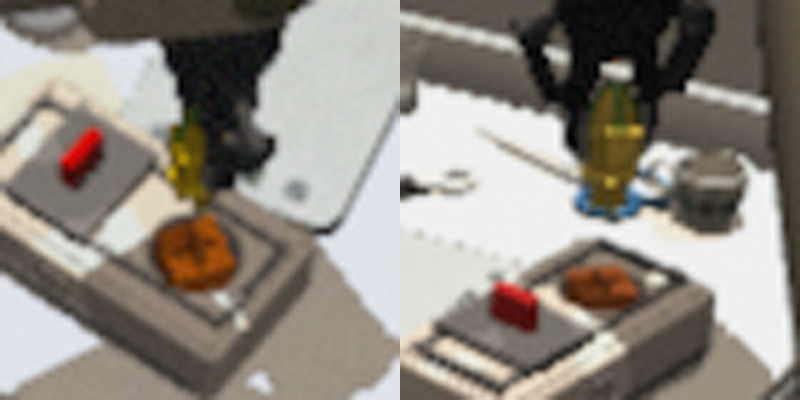

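Left (top crop): the stem tip at (200,200) hangs above the drive at (196,253). Right (scene crop): the reamer is at (613,150) and the drive at (600,285). I'll measure the offsets by mask.

Run:
```python
from h import *
import pickle
p0=np.array([488.57,-188.29,179.6])
def cross(Ls):
    (a,d),(b,e)=Ls;s=np.linalg.solve(np.c_[d,-e],b-a);return a+s[0]*d
LD=[];LR=[]
for n,bd,br in(("top",(235,262,305,332),(222,243,308,328)),("scene",(188,202,312,336),(155,183,312,336))):
    c=pickle.load(open(n+"3.pkl","rb"));im=c["image"]
    k=6;big=cv2.resize(im,None,fx=k,fy=k,interpolation=cv2.INTER_CUBIC);hsv=cv2.cvtColor(big,cv2.COLOR_BGR2HSV)
    R=np.array(c["R"]);t=np.array(c["t"]);cc=-R.T@t
    def mask(b,lo,hi,smin=110):
        m=np.zeros(hsv.shape[:2],np.uint8);m[b[0]*k:b[1]*k,b[2]*k:b[3]*k]=1
        return (m>0)&(hsv[...,0]>=lo)&(hsv[...,0]<=hi)&(hsv[...,1]>smin)&(hsv[...,2]>60)
    m=mask(bd,4,19,150).astype(np.uint8)
    ks=max(cv2.findContours(m,0,1)[0],key=cv2.contourArea);M=cv2.moments(cv2.convexHull(ks))
    u,v=(M["m10"]/M["m00"]+.5)/k-.5,(M["m01"]/M["m00"]+.5)/k-.5
    print(n,"drive px",u,v,"bbox",np.array(cv2.boundingRect(ks))/k,"ray66",ray(c,u,v,66),"ray64",ray(c,u,v,64))
    X=ray(c,u,v,65);LD.append((cc[:2],(X-cc)[:2]))
    m=mask(br,20,40);y,x=np.nonzero(m);
    for r in range(br[0],br[1],2):
        s=x[(y//k>=r)&(y//k<r+2)]
        if len(s):print(" row",r,(s.min()/k).round(2),(s.max()/k).round(2))
    f=210/np.tan(np.radians(c["vertical_fov"])/2)
    for dz in(0,20,54):
        q=R@(p0-[0,0,dz])+t;print("  axis px",dz,f*q[0]/q[2]+c["cx"],f*q[1]/q[2]+c["cy"])
    u,v=(x.mean()+.5)/k-.5,(y.mean()+.5)/k-.5;X=ray(c,u,v,160);LR.append((cc[:2],(X-cc)[:2]))
print("drive 2view",cross(LD),"reamer 2view",cross(LR))
```

```text
top drive px 317.6934607690352 249.20110912165524 bbox [311.16666667 242.66666667  14.16666667  13.33333333] ray66 [ 483.29085806 -189.2227876    66.        ] ray64 [ 484.52808854 -188.79841173   64.        ]
 row 224 316.33 316.33
 row 226 313.83 319.0
 row 228 313.67 319.5
 row 230 313.67 319.67
 row 232 313.83 319.67
 row 234 312.83 319.5
 row 236 313.0 320.0
 row 238 314.67 321.17
 row 240 318.0 320.83
 row 242 319.17 319.33
  axis px 0 319.8479122014165 230.12363258195384
  axis px 20 319.5161462859079 233.4092342602202
  axis px 54 318.9659006400093 238.85852224645637
scene drive px 322.7196348369459 194.9855659701881 bbox [317.16666667 191.83333333  12.33333333   7.16666667] ray66 [ 483.62969567 -178.15149069   66.        ] ray64 [ 485.12337372 -181.27545413   64.        ]
 row 159 323.67 326.67
 row 161 322.33 328.17
 row 163 321.67 329.0
 row 165 321.17 330.33
 row 167 321.0 331.0
 row 169 321.0 330.5
 row 171 320.67 330.17
 row 173 320.17 329.17
 row 175 320.17 329.17
 row 177 321.5 327.33
 row 179 321.83 327.0
 row 181 324.17 325.33
  axis px 0 324.3297567884227 167.51240554245888
  axis px 20 324.04802619558563 172.25666093899628
  axis px 54 323.57856123109593 180.16230465641047
drive 2view [ 488.12969416 -187.56304408] reamer 2view [ 481.96549258 -179.53585172]
```

Two-view drive centre is (488.1, -187.6), in agreement with the top view and the stop geometry. The stem sits within about 1 mm of the TCP axis. Descending.

>>> move_arm:
  moves:
    - {"translation": [1, 0.4, 15], "turn": [0, 0, 0], "hand": 0}
    - {"translation": [0, 0, 20], "turn": [0, 0, 0], "hand": 0}
    - {"translation": [0, 0, 12], "turn": [0, 0, 0], "hand": 0}
    - {"translation": [0, 0, 6], "turn": [0, 0, 0], "hand": 0}
    - {"translation": [0, 0, 3], "turn": [0, 0, 0], "hand": 0}
    - {"translation": [0, 0, 2], "turn": [0, 0, 0], "hand": 0}
    - {"translation": [0, 0, 0], "turn": [0, 0, 0], "hand": 0}

```text
time_s: 10.98
eef_pos: [488.5, -186.3, 121.4]
ee_rot: [0.0, 0.377, 0.926, -0.0]
force: [0.9, -0.2, -1.3]
grip_width: 0.388
grip_force: 77.8
```

>>> move_arm:
  moves:
    - {"translation": [0, 0, 2], "turn": [0, 0, 0], "hand": 0}
    - {"translation": [0, 0, 1], "turn": [0, 0, 0], "hand": 0}

```text
time_s: 11.15
eef_pos: [488.7, -186.6, 118.8]
ee_rot: [0.001, 0.377, 0.926, -0.0]
force: [0.2, 0.2, 3.4]
grip_width: 0.39
grip_force: 78.0
```

>>> move_arm:
  moves:
    - {"translation": [0, 0, 1], "turn": [0, 0, 0], "hand": 0}
    - {"translation": [0, 0, 1], "turn": [0, 0, 0], "hand": 0}
    - {"translation": [0, 0, 0], "turn": [0, 0, 0], "hand": 0}

```text
time_s: 11.4
eef_pos: [488.7, -186.6, 116.5]
ee_rot: [0.001, 0.377, 0.926, -0.0]
force: [-0.2, 1.4, 6.2]
grip_width: 0.391
grip_force: 78.4
```

```bash
python3 -c "
from rig import sense
s=sense();print(s['eef_pos'],s['force'],s['wrist_torque'],s['grip_width'])"
```

```text
[ 488.68046827 -186.5879306   116.54096079] [-0.15460788  1.36210618  6.1610603 ] [ 0.1750904  -0.09762078 -0.04801946] 0.3913111297686541
```

>>> move_arm:
  moves:
    - {"translation": [0, -1, 0], "turn": [0, 0, 0], "hand": 0}
    - {"translation": [0, 0, 0], "turn": [0, 0, 0], "hand": 0}

```text
time_s: 11.57
eef_pos: [488.1, -187.2, 116.7]
ee_rot: [0.001, 0.377, 0.926, 0.0]
force: [1.3, -0.1, 5.4]
grip_width: 0.384
grip_force: 78.5
```

>>> move_arm:
  moves:
    - {"translation": [0, -1, 0], "turn": [0, 0, 0], "hand": 0}
    - {"translation": [0, 0, 0], "turn": [0, 0, 0], "hand": 0}

```text
time_s: 11.73
eef_pos: [487.5, -187.9, 116.7]
ee_rot: [0.001, 0.377, 0.926, 0.0]
force: [0.9, 1.0, 5.4]
grip_width: 0.386
grip_force: 78.5
```

```bash
python3 -c "
from rig import sense
s=sense();print(s['eef_pos'],s['force'],s['wrist_torque'],s['grip_width'])"
```

```text
[ 487.45108541 -187.89474121  116.70858177] [0.88359558 0.99180006 5.44303577] [ 0.29088454 -0.23456495 -0.02508958] 0.38554717587856274
```

>>> move_arm:
  moves:
    - {"translation": [0, 1, 1], "turn": [0, 0, 0], "hand": 0}
    - {"translation": [0, 0, 1], "turn": [0, 0, 0], "hand": 0}
    - {"translation": [0, 0, 0], "turn": [0, 0, 0], "hand": 0}

```text
time_s: 11.98
eef_pos: [487.9, -187.7, 114.7]
ee_rot: [0.001, 0.376, 0.926, -0.001]
force: [-0.7, -1.1, 7.7]
grip_width: 0.391
grip_force: 78.5
```

```bash
python3 -c "
from rig import sense
s=sense();print(s['eef_pos'],s['force'],s['wrist_torque'],s['grip_width'])"
```

```text
[ 487.85173598 -187.7033111   114.71161436] [-0.74147742 -1.08235474  7.74499567] [-0.20193497  0.25717658  0.04225394] 0.3908673421280865
```

>>> move_arm:
  moves:
    - {"translation": [1, 0, 0], "turn": [0, 0, 0], "hand": 0}
    - {"translation": [0, 0, 0], "turn": [0, 0, 0], "hand": 0}

```text
time_s: 12.15
eef_pos: [487.5, -187.4, 115.1]
ee_rot: [0.002, 0.376, 0.926, -0.001]
force: [-0.1, -2.5, 7.9]
grip_width: 0.387
grip_force: 78.6
```

>>> move_arm:
  moves:
    - {"translation": [-2, 0, 0], "turn": [0, 0, 0], "hand": 0}
    - {"translation": [0, 0, 0], "turn": [0, 0, 0], "hand": 0}

```text
time_s: 12.32
eef_pos: [488.5, -188.2, 114.7]
ee_rot: [0.0, 0.376, 0.926, -0.0]
force: [-1.3, -0.7, 6.7]
grip_width: 0.388
grip_force: 78.7
```

```bash
python3 -c "
from rig import sense
s=sense();print(s['eef_pos'],s['force'],s['wrist_torque'],s['grip_width'])"
```

```text
[ 488.46909204 -188.19399817  114.70204445] [-1.33824277 -0.67367423  6.67264764] [0.03987142 0.35006872 0.01936561] 0.3876112374030339
```

>>> move_arm:
  moves:
    - {"translation": [-1, 0, 0], "turn": [0, 0, 0], "hand": 0}
    - {"translation": [0, 0, 0], "turn": [0, 0, 0], "hand": 0}

```text
time_s: 12.48
eef_pos: [489.7, -189.3, 114.8]
ee_rot: [0.002, 0.376, 0.926, -0.001]
force: [0.9, -2.3, 4.6]
grip_width: 0.392
grip_force: 78.2
```

>>> move_arm:
  moves:
    - {"translation": [-1, 0, 0], "turn": [0, 0, 0], "hand": 0}
    - {"translation": [0, 0, 0], "turn": [0, 0, 0], "hand": 0}

```text
time_s: 12.65
eef_pos: [490.2, -189.7, 114.6]
ee_rot: [0.001, 0.376, 0.926, -0.0]
force: [1.8, -2.0, 4.4]
grip_width: 0.391
grip_force: 78.2
```

```bash
python3 -c "
from rig import sense
s=sense();print(s['eef_pos'],s['force'],s['wrist_torque'],s['grip_width'])"
```

```text
[ 490.20958594 -189.73314049  114.60669619] [ 1.79671881 -2.04561436  4.41980554] [-0.28739379 -0.26764724  0.05333858] 0.3908489476490433
```

>>> move_arm:
  moves:
    - {"translation": [0, 0, 2], "turn": [0, 0, 0], "hand": 0}
    - {"translation": [0, 0, 1], "turn": [0, 0, 0], "hand": 0}

```text
time_s: 12.82
eef_pos: [490.2, -189.8, 111.3]
ee_rot: [0.001, 0.376, 0.926, -0.0]
force: [3.4, -4.0, -0.3]
grip_width: 0.388
grip_force: 77.8
```

```bash
python3 -c "
from rig import sense
s=sense();print(s['eef_pos'],s['force'],s['wrist_torque'],s['grip_width'])"
```

```text
[ 490.24642299 -189.80823642  111.3090887 ] [ 3.37286109 -4.00639996 -0.28300237] [-0.81962404 -0.85286983  0.00374859] 0.38760181266122723
```

Fz dropped to zero 9 mm deep, so the splines have meshed. A lateral force of about 5 N remains along -x, so I'll relieve it and slide down.

>>> move_arm:
  moves:
    - {"translation": [-0.6, 0, 2], "turn": [0, 0, 0], "hand": 0}
    - {"translation": [0, 0, 3], "turn": [0, 0, 0], "hand": 0}
    - {"translation": [0, 0, 3], "turn": [0, 0, 0], "hand": 0}

```text
time_s: 13.07
eef_pos: [490.5, -190.1, 102.9]
ee_rot: [0.001, 0.376, 0.926, -0.0]
force: [4.5, -3.6, 2.9]
grip_width: 0.392
grip_force: 77.9
```

```bash
python3 -c "
from rig import sense
s=sense();print(s['eef_pos'],s['force'],s['wrist_torque'],s['grip_width'])"
```

```text
[ 490.50072301 -190.05087746  102.89454959] [ 4.5297958  -3.62976776  2.91120296] [-0.74498202 -0.71772992  0.03986876] 0.3924267911464232
```

>>> move_arm:
  moves:
    - {"translation": [-0.7, 0, 2], "turn": [0, 0, 0], "hand": 0}
    - {"translation": [0, 0, 2], "turn": [0, 0, 0], "hand": 0}
    - {"translation": [0, 0, 2], "turn": [0, 0, 0], "hand": 0}

```text
time_s: 13.32
eef_pos: [490.7, -190.2, 96.7]
ee_rot: [0.0, 0.376, 0.926, -0.0]
force: [2.7, -2.2, 1.9]
grip_width: 0.385
grip_force: 78.1
```

>>> move_arm:
  moves:
    - {"translation": [0, 0, 2], "turn": [0, 0, 0], "hand": 0}
    - {"translation": [0, 0, 2], "turn": [0, 0, 0], "hand": 0}
    - {"translation": [0, 0, 0], "turn": [0, 0, 0], "hand": 0}

```text
time_s: 13.57
eef_pos: [490.7, -190.2, 93.0]
ee_rot: [0.0, 0.376, 0.926, -0.0]
force: [1.6, -3.6, 6.2]
grip_width: 0.387
grip_force: 78.5
```

>>> move_arm:
  moves:
    - {"translation": [-0.2, 0, 1.5], "turn": [0, 0, 0], "hand": 0}
    - {"translation": [0, 0, 1.5], "turn": [0, 0, 0], "hand": 0}
    - {"translation": [0, 0, 0], "turn": [0, 0, 0], "hand": 0}
  grip_force: 100

```text
time_s: 13.82
eef_pos: [490.8, -190.2, 90.8]
ee_rot: [0.0, 0.376, 0.926, -0.0]
force: [-0.3, -3.1, 10.9]
grip_width: 0.382
grip_force: 97.1
```

>>> move_arm:
  moves:
    - {"translation": [0, 0, 1], "turn": [0, 0, 0], "hand": 0}
    - {"translation": [0, 0, 0], "turn": [0, 0, 0], "hand": 0}

```text
time_s: 13.98
eef_pos: [490.9, -190.3, 90.7]
ee_rot: [0.0, 0.376, 0.927, -0.0]
force: [-3.0, 0.4, 19.4]
grip_width: 0.387
grip_force: 98.3
```

z has stopped at 90.7 (expected bottom about 90.7) and the force has jumped to 19 N, so the plate is at the bottom. One settling check, then hand in.

>>> move_arm:
  moves:
    - {"translation": [0, 0, 0], "turn": [0, 0, 0], "hand": 0}
    - {"translation": [0, 0, 0], "turn": [0, 0, 0], "hand": 0}
    - {"translation": [0, 0, 0], "turn": [0, 0, 0], "hand": 0}

```text
time_s: 14.23
eef_pos: [490.9, -190.3, 90.6]
ee_rot: [0.0, 0.376, 0.927, -0.0]
force: [-4.2, 0.1, 19.9]
grip_width: 0.382
grip_force: 98.3
```

Run:
```python
from h import *
c=capture("top");im=c["image"];cv2.imwrite("pics/end.png",np.hstack([cv2.resize(im[150:280,160:350],(570,390),interpolation=cv2.INTER_CUBIC)]))
```

```text
(no output)
```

View pics/end.png

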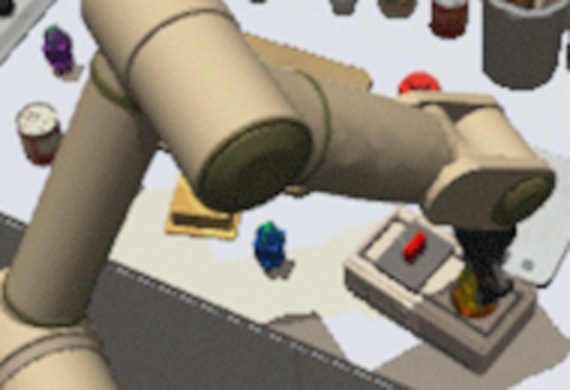

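The picture shows the reamer seated on the drive at (472,300), still gripped. The cover is at its far end with the tab at (413,245), and the tin is standing at (40,130).

```bash
python3 -c "
from rig import finish_job
print(finish_job())"
```

```text
the job is handed in; nothing more can be done
None
```

I handed the job in at about 14 s: the cover is at its stop, and the yellow reamer is meshed, fully home and still gripped, pressed to the bottom with about 20 N; the tin was still standing in the last picture, where the arm hid the glass, and I didn't check the mug.

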